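# Square a carton on the parcel scale and scan its label

## Task

Slide the carton that lies on the parcel scale square and flush into the corner of the scale's two fences. Then take the cordless scanner, aim its window from roughly 10 to 20 cm at the middle of the label on top of that carton and hold it steady in the gripper for about two seconds; afterwards stand it gently upright on its round charging pad again. The carton stays flush in the corner, and the other things on the bench are left where they are.

Things in the scene. Friction and masses are not known exactly. Their poses are not given: they have to be found in the camera images.
- scale: Parcel scale, fixed: aluminium plate 300 (x) x 340 (y) x 12 mm thick with two dark steel fences, 15 mm thick, whose tops are 46 mm above the bench: one along the whole far (+x) edge, inner face at x = +135 mm, one along the right (-y) edge, inner face at y = -155 mm. Near and left edges are open. Origin: centre of the plate's underside, on the bench.
- fence_corner (a point): Inner corner of the two fences, on the top face of the scale's plate (12 mm above the bench). Axes are those of the scale.
- carton: The loose cardboard carton on the scale: 150 (x) x 190 (y) x 60 mm high, about 0.35 kg, with a white label on top. Origin: centre of its underside. At home its x and y axes are parallel to the scale's, so that its +x face is on the far fence and its -y face on the right fence.
- carton_corner (a point): The carton's bottom corner at its +x, -y (75, -95 mm from the carton's origin): the corner that goes into the fence corner.
- carton_label (a point): Middle of the white barcode label on the carton's top face, 60 (x) x 80 (y) mm, at x = -20, y = +30, z = 60 mm in the carton's frame. z axis is the label's normal, upward.
- scanner: Cordless scanner standing on the pad, 194 mm high, 0.35 kg: round foot 76 mm wide, 20 mm thick; handle 34 x 30 mm; white head 85 mm long, 42 mm wide (y, vertical flat sides), 36 mm thick, its axis forward (+x) and 40 degrees down. Head centre 155 mm straight above the origin: grip it there across its width from above. Origin: centre of the foot's underside; x forward, z up.
- scanner_window (a point): Middle of the scanner's window at the lower front end of the head, at x = 34.5, z = 126 mm in the scanner's frame. Its x axis is the viewing line, out of the window, 40 degrees below the scanner's +x axis.
- pad: Round grey charging pad, fixed: flat disc 140 mm diameter, 10 mm thick, with a dark spot in its middle. Origin: centre of underside, on the bench.
- valve: brass ball valve, 85 mm long body, 44 mm diameter, with a flat lever on top (55 mm high overall, lever reaches 75 mm from the middle along its +x). Bystander. Origin: under the middle of the body.
- coupling: plain steel pipe coupling standing on end, 50 mm diameter, 40 mm high. Bystander. Origin: centre of underside.
- small_carton: small cardboard carton 70 x 90 x 45 mm high with its own smaller label on top; not the one to be handled. Bystander. Origin: centre of underside.
- tape_roll: cardboard tape core lying flat, 100 mm diameter, 48 mm high. Bystander. Origin: centre of underside.
- gasket: flat black rubber ring, 90 mm diameter, 8 mm thick. Bystander. Origin: centre of underside.
- marker: marker pen lying along its x axis, 125 mm long, 18 mm thick. Bystander. Origin: on the bench under the middle.
There are look-alikes about, which are no part of the job. Leave any blue look-alike of the carton alone. What is meant by the pad is not green, and is the smaller of those in its own colour.

How it is judged:
On the way, in this order (a step that is already met when the one before it is completed fails the run):
1. the carton lies square and flush in the fence corner, at rest: both gaps under 6 mm, within 0.05 rad of square (x of carton_corner in the frame of fence_corner above -0.006 m and y of carton_corner in the frame of fence_corner below 0.006 m and z of carton_corner in the frame of fence_corner below 0.006 m and angle between the x axis of carton and the x axis of scale, either way round below 0.05 rad and linear speed of carton below 0.01 m/s), for 0.2 s.
2. held by the fingers, the scanner looks for 1.2 s within 22 mm of the label's middle, 60 to 260 mm off, under 65 degrees from the label's normal, slower than 25 mm/s and 0.2 rad/s (contact force between the fingers and scanner above 1 N and x of carton_label in the frame of scanner_window between 0.06 and 0.26 m and y of carton_label in the frame of scanner_window between -0.022 and 0.022 m and z of carton_label in the frame of scanner_window between -0.022 and 0.022 m and angle between the x axis of scanner_window and the z axis of carton_label, either way round below 1.134 rad and linear speed of scanner below 0.025 m/s and angular speed of scanner below 0.2 rad/s), for 1.2 s.
At the end, for the whole second after the job is handed in: The carton lies in the fence corner (both gaps under 6 mm, within 0.05 rad of square) and the scanner stands upright (within 0.1 rad) and at rest on the charging pad, its foot's centre within 40 mm of the pad's (x of carton_corner in the frame of fence_corner above -0.006 m and y of carton_corner in the frame of fence_corner below 0.006 m and z of carton_corner in the frame of fence_corner below 0.006 m and angle between the x axis of carton and the x axis of scale, either way round below 0.05 rad and angle between scanner's own z axis and vertical below 0.1 rad and horizontal distance between scanner and pad below 0.04 m and z of scanner in the frame of pad between 0.005 and 0.016 m and linear speed of each of scanner, carton below 0.02 m/s); the robot touches nothing.
It fails at once if a bystander (valve, coupling, small carton, tape core, gasket or marker) is moved more than 30 mm (distance of any of valve, coupling, small_carton, tape_roll, gasket, marker from where it was at the start of the episode above 0.03 m).
It fails at once if the scanner is dropped onto its pad: lands with over 70 N while the fingers do not hold it (contact force between scanner and pad above 70 N and contact force between the fingers and scanner below 1 N).
It also fails if it takes over 72 s, if anything falls off the work surface, if the arm or the gripper's body presses on something with over 40 N, if the wrist force passes 120 N, or if a joint passes its speed limit or range.

## Robot

A 6-joint arm with a two-finger parallel gripper is mounted at the origin on the work surface. World frame = base frame: x ahead of the robot, y to its left, z up, the work surface at z = 0. Lengths are in m, angles in rad, forces in N, time in s.
With the tool pointing down it reaches from about 0.25 to 0.775 m from the base axis. Payload 4 kg.
Tool frame: the origin (TCP) lies midway between the tips of the shut fingers; the grasp point (between the pads) lies 19 mm behind it; z points along the fingers, y is the direction in which the jaws open and shut (so a half turn about z gives the same grasp; the last joint's range is limited). The gripper opens to 94 mm and grips with 3 to 60 N. Pads are 16 mm wide; open, the fingers measure 119 mm over their backs; the gripper's body (75 mm by 177 mm) begins 78 mm behind the grasp point.
Start: joints at [-1.328, 0.087, 1.371, -0, 1.684, -0.103], TCP at [0.186, -0.517, 0.206] pointing down, gripper open.
Joint ranges: [-3.1, 3.1], [-0.76, 2.03], [0.27, 2.55], [-1.08, 4.22], [0.17, 2.65], [-2.57, 2.57]. Speed limits (rad/s): [2.79, 2.79, 3.14, 3.14, 3.14, 3.14].

## Interface

Orientations are given as [roll, pitch, yaw] about the fixed x, y, z axes, in that order (R = Rz(yaw) Ry(pitch) Rx(roll)).
In Python, from bench import robot, cams gives the robot as it stands.
- The arm moves only by the tool step_arm, never from a script. Its argument "plan" is a list that holds one entry, the list of rows, each a list of 5 numbers: the shift along the world's x, y, z in mm, then the turn about the world's z in rad, then the opening in per cent of the stroke, from 0 (shut) to 100 (fully open). In form: [[[tx, ty, tz, turn, fingers], ...]]. A call has 1 to 8 rows; each row is the pose to reach, as a shift and turn from the pose commanded when the call began; what a row does not reach only later rows make up. A row lasts 1/12 s, in which the tool goes at most 41.7 mm and 7.16 degrees, less where a joint would pass 70% of its speed; a pose out of reach is approached as far as the arm can. A call with a gripper value outside its range is refused whole. The fingers move at their own pace and stop on an object; the grip force is fixed at half the most. Time passes only in rows, so rows that repeat a pose let the fingers close. It gives the time, the measured TCP pose, the force and the opening at its end, in the units of the state.
- robot.get_obs(): the state, without advancing time (a new reading comes with each control period).
- cams.snapshot(name): name is "side" or "top" or "wrist"; returns a dict with "frame" (480x640x3 uint8, red, green, blue), "camera_matrix" (3x3 intrinsics, pixels), "k1" (the pictures are not rectified: a ray, as slopes to the right and down, at radius r is drawn at 1 + k1 r^2 times it, then the intrinsics apply), "origin" and "attitude" of the camera in the world; the wrist camera has in their place "T_tool_cam" (4x4, takes a point from camera to tool coordinates, whose origin is the TCP and whose axes are the flange's). Camera axes: x right, y down, z forward; pixel columns grow to the right and rows downward; lengths in m; the calibration is good to about 2 mm. A picture is of the moment at which its call begins: read the wrist's pose just before it. There is no depth.
- robot.close_job(): hands the job in, once; it reports no verdict.
The state is a dict: "time": time; "joint_positions": joint angles; "qvel": joint speeds; "joint_torque": joint torques, N m; "tool_pos": TCP position; "ee_rot": TCP orientation; "wrist_force": force on the tool from outside, world axes, zero at the start; "wrist_torque": the same for the moment, N m; "width": finger opening in m.
Only numpy, scipy, OpenCV 4.12 (cv2) and the standard library are available. Lean on these libraries where they do the work, as an engineer would, in place of code of your own. Each camera call takes 0.05 s, during which the arm holds its last target. There are 200 camera calls.

## Working session

There is one attempt and no reset: what is moved stays moved. The work goes in short steps, Python scripts to look and compute and a tool call to move; the robot and the scene stay as the last step left them, time stands still between calls to the robot, and variables do not carry over. Pictures are saved under pics/ and viewed, about 8 in all and at most 12, crops included, and the job is handed in when it is done.

Besides the shell and the picture viewer there is one more tool, called after "Emit:" by a JSON object that holds its "name" and its "arguments". step_arm: Moves the arm, as the interface text tells. Its arguments: {"type":"object","properties":{"plan":{"type":"array"}},"required":["plan"]}

```bash
ls; mkdir -p pics; cat > h.py <<'E'
import numpy as np, cv2
from bench import robot, cams
from scipy.spatial.transform import Rotation as R
def snap(n,f):
    o=robot.get_obs(); s=cams.snapshot(n); cv2.imwrite('pics/'+f,s['frame'][:,:,::-1]); s['obs']=o; return s
def att(s):
    if 'T_tool_cam' in s:
        o=s['obs'];T=np.eye(4);T[:3,:3]=R.from_euler('xyz',o['ee_rot']).as_matrix();T[:3,3]=o['tool_pos'];T=T@np.array(s['T_tool_cam']);return T[:3,:3],T[:3,3]
    a=np.array(s['attitude']); 
    return (a if a.shape==(3,3) else R.from_euler('xyz',a).as_matrix()),np.array(s['origin'])
def ray(s,uv):
    K=np.array(s['camera_matrix']);uv=np.atleast_2d(np.array(uv,float))
    d=cv2.undistortPoints(uv.reshape(-1,1,2),K,np.array([s['k1'],0,0,0.]))[:,0]
    M,o=att(s);return o,np.c_[d,np.ones(len(d))]@M.T
def pt(s,uv,z):
    o,d=ray(s,uv);return o+d*((z-o[2])/d[:,2])[:,None]
E
python3 - <<'E'
from h import *
import pickle
o=robot.get_obs();print(o)
for n in('top','side'):
    s=snap(n,n+'0.png');print(n,s['camera_matrix'],s['k1'],s['origin'],s['attitude']);pickle.dump(s,open(n+'0.pkl','wb'))
E
```

```text
pics
{'time': 0.0, 'joint_positions': array([-1.32810747e+00,  8.79370240e-02,  1.37224984e+00, -3.27043144e-05,
        1.68358817e+00, -1.03122135e-01]), 'qvel': array([ 0.00154024,  0.00056493, -0.00140652,  0.00117985, -0.00020239,
        0.00049011]), 'joint_torque': array([-4.73478376e-04, -3.40185142e+01, -3.02428973e+01,  7.17785326e-02,
        3.29101668e-02, -1.61146631e-04]), 'tool_pos': array([ 0.18626863, -0.51691417,  0.20431624]), 'ee_rot': array([-3.13941852e+00, -1.92320725e-04,  3.45807139e-01]), 'wrist_force': array([-0.97325068,  0.5268642 , -0.09885844]), 'wrist_torque': array([ 0.02986428, -0.01717669,  0.01856172]), 'width': 0.09397719531472815}
top [[440.11521384   0.         314.25459026]
 [  0.         440.11521384 232.21098801]
 [  0.           0.           1.        ]] -0.11042624904371388 [0.39777653 0.05800476 1.26650227] [-3.07155748 -0.01904306 -1.57267726]
side [[561.09175652   0.         317.71224524]
 [  0.         561.09175652 242.41738421]
 [  0.           0.           1.        ]] -0.012866742032188547 [-0.14669603  0.90529502  1.16066711] [-2.34790001  0.01234872 -2.51299767]
```

View pics/top0.png

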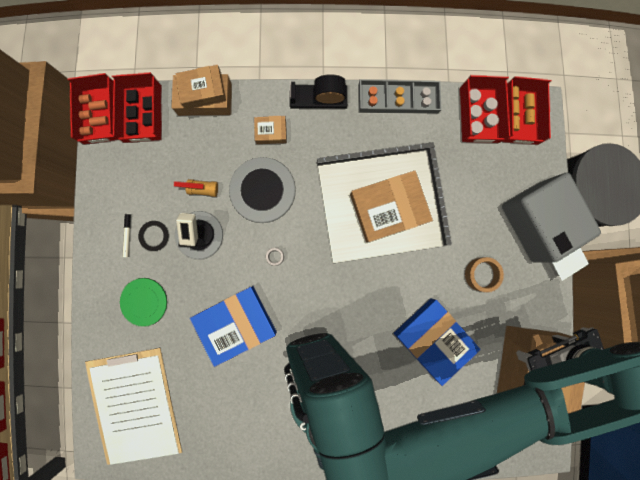

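View pics/side0.png

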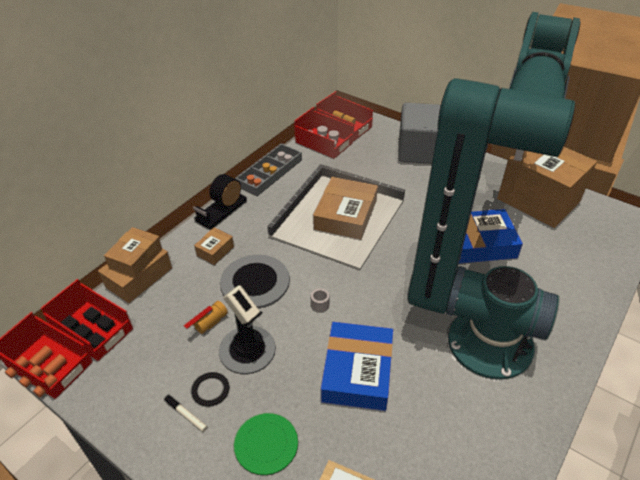

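The top view shows the carton on the scale around (390,205), the fence corner near (432,148), the scanner at (190,230) on the smaller grey pad at about (197,233), and a larger grey decoy at (262,190). The side view shows the scanner at (242,320). Next I'll measure the carton and scale, and zoom in on the scanner.

```bash
cat > m.py <<'E'
from h import *
import pickle
s=pickle.load(open('top0.pkl','rb'));t=pickle.load(open('side0.pkl','rb'))
a=s['frame'][185:285,120:245];b=t['frame'][270:385,180:320]
a=cv2.resize(a,(400,320),interpolation=3);b=cv2.resize(b,(390,320),interpolation=3)
cv2.imwrite('pics/z.png',np.hstack([a,b])[:,:,::-1])
hsv=cv2.cvtColor(s['frame'],cv2.COLOR_RGB2HSV)
m=cv2.inRange(hsv,(8,70,60),(25,255,255)); m[:140]=0;m[260:]=0;m[:,:330]=0;m[:,445:]=0
c=max(cv2.findContours(m,0,2)[0],key=cv2.contourArea)
# hull of carton top
r=cv2.minAreaRect(c);bx=cv2.boxPoints(r);P=pt(s,bx,.072);print('carton px',bx.round(1).tolist());print('top',P.round(4).tolist(),[np.linalg.norm(P[i]-P[i-1]).round(4) for i in range(4)],P.mean(0))
# hull polygon
print('hull',cv2.approxPolyDP(cv2.convexHull(c),4,True)[:,0].tolist())
# label
m=cv2.inRange(hsv,(0,0,190),(180,40,255));L=np.zeros_like(m);cv2.fillConvexPoly(L,cv2.convexHull(c),255);m=cv2.erode(L,np.ones((3,3)))&m
m=cv2.morphologyEx(m,cv2.MORPH_CLOSE,np.ones((9,9)))
l=max(cv2.findContours(m,0,2)[0],key=cv2.contourArea);r=cv2.minAreaRect(l);print('label',r,pt(s,[r[0]],.072),pt(s,cv2.boxPoints(r),.072).round(4).tolist())
# scale
m=cv2.inRange(hsv,(0,0,195),(180,40,255));m[:140]=0;m[275:]=0;m[:,:305]=0;m[:,460:]=0
c=max(cv2.findContours(m,0,2)[0],key=cv2.contourArea);h=cv2.approxPolyDP(cv2.convexHull(c),4,True)[:,0];print('plate',h.tolist(),pt(s,h,.012).round(4).tolist())
E
python3 m.py
```

```text
carton px [[348.79998779296875, 191.39999389648438], [415.3999938964844, 169.1999969482422], [432.5, 220.5], [365.8999938964844, 242.6999969482422]]
top [[0.5939, -0.0601, 0.072], [0.6573, -0.2469, 0.072], [0.5138, -0.2918, 0.072], [0.4528, -0.1057, 0.072]] [np.float64(0.1483), np.float64(0.1973), np.float64(0.1503), np.float64(0.1958)] [ 0.5544405 -0.1761079  0.072    ]
hull [[415, 171], [432, 220], [366, 241], [351, 192]]
label ((384.35003662109375, 215.5499725341797), (21.50348663330078, 28.776723861694336), 71.56504821777344) [[ 0.52728554 -0.15743857  0.072     ]] [[0.5428, -0.1105, 0.072], [0.5682, -0.1866, 0.072], [0.5118, -0.2045, 0.072], [0.4867, -0.1286, 0.072]]
plate [[424, 151], [441, 245], [333, 262], [318, 166]] [[0.7251, -0.2894, 0.012], [0.4484, -0.333, 0.012], [0.4007, -0.0193, 0.012], [0.678, 0.0227, 0.012]]
```

View pics/z.png

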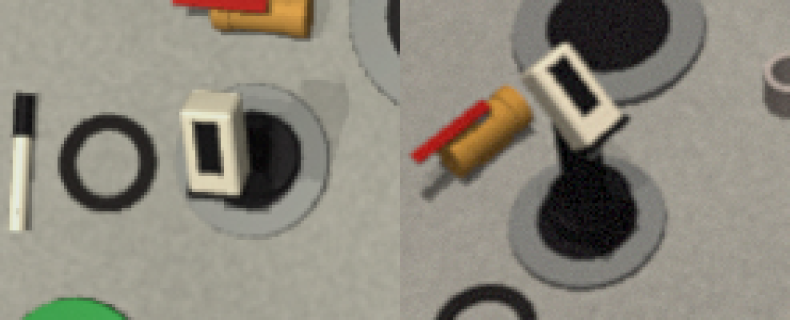

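The carton sits at about (0.554, -0.176) with yaw 0.33, its sides measure 150 x 196 mm, and the label offset matches the spec. The scale yaw is about 0.153 and the fence corner is at about (0.727, -0.291). The zoom shows the scanner's black window edge facing world -x, with the display on top of the head. I'll push with the open fingers side by side, which gives two contact points and squares the face.

Emit:
{"name": "step_arm", "arguments": {"plan": [[[30,40,0,-0.1,100],[60,80,0,-0.19,100],[85,110,0,-0.19,100],[110,145,0,-0.19,100],[135,177,0,-0.19,100],[160,210,0,-0.19,100],[185,242,0,-0.19,100],[210,275,0,-0.19,100]]]}}

```text
time: 0.77
tool_pos: [0.3893, -0.2506, 0.2051]
ee_rot: [-3.141, 0.0, 0.155]
wrist_force: [1.2, -0.9, 0.1]
width: 0.0941
```

Emit:
{"name": "step_arm", "arguments": {"plan": [[[20,25,-10,0,100],[34,42,-40,0,100],[34,42,-80,0,100],[34,42,-120,0,100],[34,42,-150,0,100],[34,42,-172,0,100],[34,42,-174,0,100],[34,42,-174,0,100]]]}}

```text
time: 1.43
tool_pos: [0.4214, -0.2097, 0.0299]
ee_rot: [-3.139, 0.003, 0.156]
wrist_force: [0.2, -0.3, -0.6]
width: 0.0938
```

```bash
python3 - <<'E'
from h import *
print(robot.get_obs()['tool_pos'],robot.get_obs()['ee_rot'])
snap('top','t1.png')
s=snap('wrist','w1.png')
E
```

```text
[ 0.42140135 -0.209679    0.02990094] [-3.13873484  0.00325116  0.1558606 ]
```

View pics/w1.png

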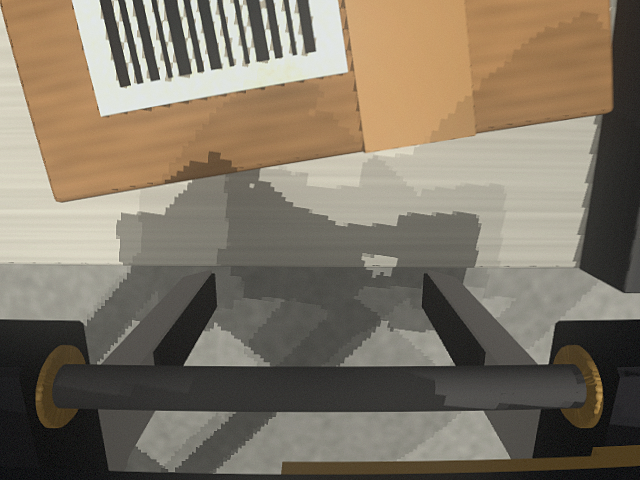

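The wrist view shows the tool square to the plate, whose near edge lies level at row 265. The fingers at columns 210 and 425 are centred on the carton's near face. I'll push along the scale's +x.

Emit:
{"name": "step_arm", "arguments": {"plan": [[[14,2,0,0,100],[28,4,0,0,100],[40,6,0,0,100],[50,8,0,0,100],[60,9,0,0,100],[70,11,0,0,100],[80,12,0,0,100],[90,14,0,0,100]]]}}

```text
time: 2.2
tool_pos: [0.5134, -0.1968, 0.0316]
ee_rot: [3.141, 0.001, 0.155]
wrist_force: [-3.9, -1.3, 2.6]
width: 0.0938
```

Emit:
{"name": "step_arm", "arguments": {"plan": [[[6,1,0,0,100],[12,2,0,0,100],[17,3,0,0,100],[22,3,0,0,100],[26,4,0,0,100],[29,4,0,0,100],[32,5,0,0,100],[32,5,0,0,100]]]}}

```text
time: 2.87
tool_pos: [0.5456, -0.1916, 0.0314]
ee_rot: [3.141, -0.001, 0.156]
wrist_force: [-1.5, 0.2, 1.3]
width: 0.0945
```

```bash
python3 - <<'E'
from h import *
o=robot.get_obs();print(o['tool_pos'],o['wrist_force'])
a=snap('wrist','w2.png')['frame'];b=snap('top','t2.png')['frame'][130:280,290:490]
cv2.imwrite('pics/v2.png',np.hstack([cv2.resize(a,(400,300)),cv2.resize(b,(400,300))])[:,:,::-1])
E
```

```text
[ 0.54556105 -0.19155762  0.03141595] [-1.47509787  0.15923151  1.27389958]
```

View pics/v2.png

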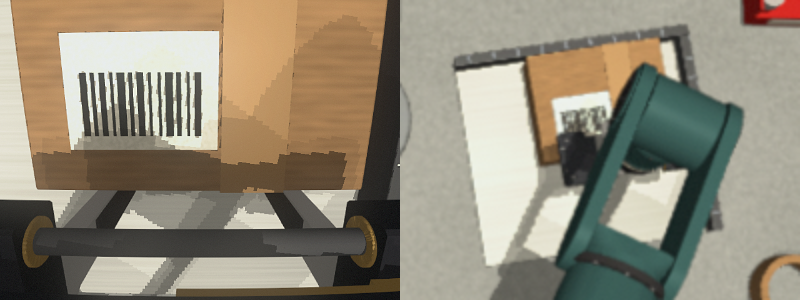

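The carton is square to the fingers and close to the far fence. I'll creep forward until the force rises.

Emit:
{"name": "step_arm", "arguments": {"plan": [[[2,0,0,0,100],[4,1,0,0,100],[4,1,0,0,100],[4,1,0,0,100]]]}}

```text
time: 3.3
tool_pos: [0.5489, -0.1905, 0.0314]
ee_rot: [3.142, -0.0, 0.156]
wrist_force: [-0.8, -0.5, 0.5]
width: 0.094
```

Emit:
{"name": "step_arm", "arguments": {"plan": [[[2,0,0,0,100],[4,1,0,0,100],[4,1,0,0,100],[4,1,0,0,100]]]}}

```text
time: 3.63
tool_pos: [0.55, -0.19, 0.0314]
ee_rot: [-3.141, 0.006, 0.155]
wrist_force: [-10.3, -0.6, 4.9]
width: 0.0936
```

The -10 N shows the carton is against the far fence. I'll back off, lift, turn a quarter, and go to the +y side.

Emit:
{"name": "step_arm", "arguments": {"plan": [[[-20,-3,0,0,100],[-20,-3,30,0,100],[-20,-3,70,0.11,100],[-20,-3,105,0.22,100],[-15,25,105,0.34,100],[-10,60,105,0.46,100],[0,95,105,0.58,100],[20,125,105,0.7,100]]]}}

```text
time: 4.3
tool_pos: [0.573, -0.0624, 0.1376]
ee_rot: [3.14, -0.003, 0.862]
wrist_force: [0.4, -0.7, 0.6]
width: 0.0938
```

Emit:
{"name": "step_arm", "arguments": {"plan": [[[15,25,0,0.12,100],[26,37,0,0.24,100],[26,37,0,0.36,100],[26,37,0,0.48,100],[26,37,0,0.6,100],[26,37,0,0.72,100],[26,37,0,0.84,100],[26,37,0,0.87,100]]]}}

```text
time: 4.97
tool_pos: [0.5997, -0.0269, 0.1366]
ee_rot: [3.139, -0.001, 1.731]
wrist_force: [-0.2, -0.1, 0.0]
width: 0.0939
```

Emit:
{"name": "step_arm", "arguments": {"plan": [[[0,0,0,0,100],[0,0,-35,0,100],[0,0,-70,0,100],[0,0,-100,0,100],[0,0,-105,0,100],[0,0,-105,0,100]]]}}

```text
time: 5.47
tool_pos: [0.5969, -0.027, 0.0287]
ee_rot: [-3.137, -0.002, 1.725]
wrist_force: [0.0, 0.6, 0.9]
width: 0.0941
```

```bash
python3 - <<'E'
from h import *
o=robot.get_obs();print(o['tool_pos'],o['ee_rot'],o['wrist_force'])
a=snap('wrist','w3.png')['frame'];s=snap('top','t3.png');b=s['frame'][130:280,290:490]
import pickle;pickle.dump(s,open('t3.pkl','wb'))
cv2.imwrite('pics/v3.png',np.hstack([cv2.resize(a,(400,300)),cv2.resize(b,(400,300))])[:,:,::-1])
E
```

```text
[ 0.59688832 -0.02701693  0.02869441] [-3.13653902e+00 -2.12087597e-03  1.72517248e+00] [0.00294397 0.56465331 0.89214725]
```

View pics/v3.png

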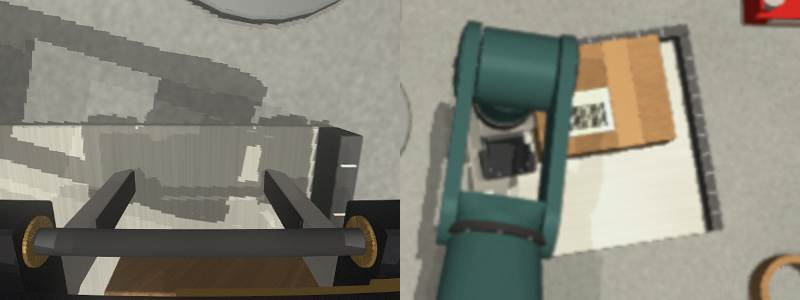

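The carton is on the far fence with a gap of about 25 mm to the right fence. I'll push along the scale's -y.

Emit:
{"name": "step_arm", "arguments": {"plan": [[[2,-15,0,0,100],[4,-27,0,0,100],[6,-37,0,0,100],[7,-46,0,0,100],[8,-55,0,0,100],[10,-63,0,0,100],[11,-70,0,0,100],[11,-74,0,0,100]]]}}

```text
time: 6.23
tool_pos: [0.6103, -0.1022, 0.0319]
ee_rot: [3.14, -0.0, 1.726]
wrist_force: [-0.1, 4.1, 3.2]
width: 0.0939
```

Emit:
{"name": "step_arm", "arguments": {"plan": [[[0,-2,0,0,100],[1,-4,0,0,100],[1,-4,0,0,100],[1,-4,0,0,100]]]}}

```text
time: 6.57
tool_pos: [0.6106, -0.1058, 0.0311]
ee_rot: [-3.141, 0.001, 1.726]
wrist_force: [-0.6, 1.7, 1.2]
width: 0.0941
```

Emit:
{"name": "step_arm", "arguments": {"plan": [[[0,-2,0,0,100],[1,-4,0,0,100],[1,-4,0,0,100],[1,-4,0,0,100]]]}}

```text
time: 6.9
tool_pos: [0.6114, -0.1099, 0.0311]
ee_rot: [-3.141, 0.0, 1.726]
wrist_force: [-0.2, 1.0, 0.1]
width: 0.094
```

Emit:
{"name": "step_arm", "arguments": {"plan": [[[0,-2,0,0,100],[1,-4,0,0,100],[1,-4,0,0,100],[1,-4,0,0,100]]]}}

```text
time: 7.23
tool_pos: [0.6121, -0.1126, 0.0311]
ee_rot: [-3.14, -0.003, 1.725]
wrist_force: [-1.1, 4.1, 0.8]
width: 0.0938
```

Emit:
{"name": "step_arm", "arguments": {"plan": [[[0,-2,0,0,100],[0,-3,0,0,100],[0,-3,0,0,100],[0,-3,0,0,100]]]}}

```text
time: 7.57
tool_pos: [0.6121, -0.1125, 0.0311]
ee_rot: [-3.141, -0.008, 1.725]
wrist_force: [-1.4, 11.7, 2.3]
width: 0.094
```

+11.7 N means the carton is on the right fence too. I'll retreat, then verify the carton and locate the scanner and pad.

Emit:
{"name": "step_arm", "arguments": {"plan": [[[-2,15,0,0,100],[-3,25,20,0,100],[-3,25,60,0,100],[-5,40,100,0,100],[-15,65,135,0,100],[-40,90,165,0,100],[-60,105,195,0,100],[-60,105,215,0,100]]]}}

```text
time: 8.23
tool_pos: [0.551, -0.0097, 0.2503]
ee_rot: [3.138, 0.002, 1.728]
wrist_force: [2.1, -0.5, 0.6]
width: 0.0941
```

Emit:
{"name": "step_arm", "arguments": {"plan": [[[-10,20,30,-0.12,100],[-20,50,50,-0.24,100],[-30,85,50,-0.36,100],[-30,120,50,-0.48,100],[-30,150,50,-0.6,100],[-30,170,50,-0.72,100],[-30,170,50,-0.84,100],[-30,170,50,-0.96,100]]]}}

```text
time: 8.9
tool_pos: [0.523, 0.1592, 0.2963]
ee_rot: [3.139, 0.0, 0.761]
wrist_force: [0.3, -0.0, 0.0]
width: 0.0944
```

```bash
cat > m2.py <<'E'
from h import *
import pickle
o=robot.get_obs();print(o['tool_pos'],o['ee_rot'])
s=snap('top','t4.png');t=snap('side','s4.png');w=snap('wrist','w4.png')
for n,x in zip('tsw',(s,t,w)):pickle.dump(x,open(n+'4.pkl','wb'))
cv2.imwrite('pics/v4.png',np.hstack([cv2.resize(w['frame'],(400,300)),cv2.resize(s['frame'][120:270,290:490],(400,300),interpolation=3)])[:,:,::-1])
E
python3 m2.py
```

```text
[0.52295748 0.15919719 0.29633776] [3.13909320e+00 3.67987376e-04 7.61337714e-01]
```

View pics/v4.png

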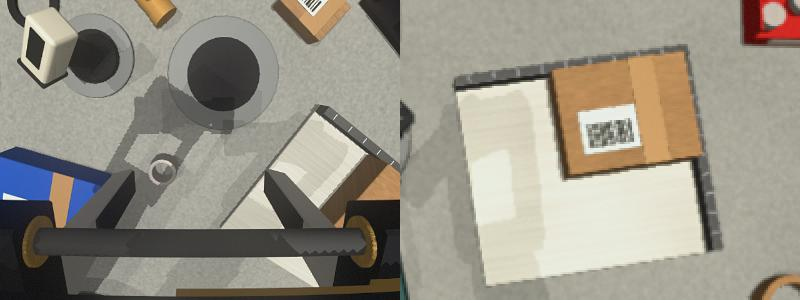

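The carton sits in the corner in the top view, with its corner at about (685,50) of the crop. The wrist view shows the scanner at (50,50) in half-scale pixels. Next I'll triangulate the scanner display and fit the pad.

```bash
cat > m3.py <<'E'
from h import *
import pickle
S={n:pickle.load(open(n+'4.pkl','rb')) for n in 'tsw'}
def tri(L):
    A=np.zeros((3,3));b=np.zeros(3);Q=[]
    for s,uv in L:
        o,d=ray(s,uv);d=d[0]/np.linalg.norm(d[0]);P=np.eye(3)-np.outer(d,d);A+=P;b+=P@o;Q.append((o,P))
    x=np.linalg.solve(A,b);return x,[np.linalg.norm(P@(x-o)).round(4) for o,P in Q]
box={'t':(150,190,240,260),'s':(200,260,290,360),'w':(10,0,150,150)}
E={}
for n,s in S.items():
    x0,y0,x1,y1=box[n];f=s['frame'][y0:y1,x0:x1];hsv=cv2.cvtColor(f,cv2.COLOR_RGB2HSV)
    m=cv2.inRange(hsv,(0,0,115),(180,80,255)); k=cv2.inRange(hsv,(0,0,0),(180,255,70))
    # white-ish head: brightest, warm; black holes
    cs,h=cv2.findContours(k,cv2.RETR_LIST,2)
    for c in sorted(cs,key=cv2.contourArea)[::-1][:4]:
        if cv2.contourArea(c)<20: continue
        r=cv2.minAreaRect(c);print(n,'blk',(np.array(r[0])+[x0,y0]).round(1),np.round(r[1],1),round(r[2],1),cv2.contourArea(c))
    cv2.imwrite('pics/k_%s.png'%n,cv2.resize(f,None,fx=300/f.shape[0],fy=300/f.shape[0],interpolation=3)[:,:,::-1])
# pad ellipse in top
s=S['t'];g=s['frame'].astype(int);hsv=cv2.cvtColor(s['frame'],cv2.COLOR_RGB2HSV)
print('bench/pad grey',g[280,260],g[246,215],g[215,212])
# carton
m=cv2.inRange(hsv,(8,70,60),(25,255,255));m[:135]=0;m[240:]=0;m[:,:355]=0;m[:,450:]=0
c=max(cv2.findContours(m,0,2)[0],key=cv2.contourArea);r=cv2.minAreaRect(c);P=pt(s,cv2.boxPoints(r),.072);print('carton',P.round(4).tolist(),P.mean(0))
L=np.zeros_like(m);cv2.fillConvexPoly(L,cv2.convexHull(c),255)
m=cv2.morphologyEx(cv2.erode(L,np.ones((3,3)))&cv2.inRange(hsv,(0,0,180),(180,40,255)),cv2.MORPH_CLOSE,np.ones((9,9)))
l=max(cv2.findContours(m,0,2)[0],key=cv2.contourArea);r=cv2.minAreaRect(l);print('label',pt(s,[r[0]],.072),r)
import glob
cv2.imwrite('pics/v5.png',np.hstack([cv2.imread('pics/k_%s.png'%n)[:,:265] for n in 'tsw']))
E
python3 m3.py
```

```text
t blk [227.6 221.8] [73.1 33.7] 77.0 1282.0
t blk [196.9 238.7] [22.6 32.2] 34.2 167.5
t blk [159.  235.5] [29. 18.] 90.0 160.5
t blk [184.5 230.5] [15.7  6.4] 83.7 79.0
s blk [255. 279.] [32. 44.] 90.0 1031.5
s blk [246.5 335. ] [35. 48.] 0.0 985.5
s blk [242.1 300.4] [20.   6.6] 52.4 111.0
s blk [277.8 296.6] [ 4.4 29. ] 52.3 27.0
w blk [129.   89.5] [85. 40.] 90.0 2446.0
w blk [56.2 77.2] [26.7 63.6] 8.1 1141.5
w blk [25.9 20.6] [48.8 18.3] 66.8 592.0
w blk [ 63.7 120.8] [84.2 36.1] 15.8 447.5
bench/pad grey [ 73 109 101] [ 63 100  93] [25 38 35]
carton [[0.697, -0.0992, 0.072], [0.7317, -0.2977, 0.072], [0.5757, -0.3184, 0.072], [0.5434, -0.1219, 0.072]] [ 0.63694354 -0.20929463  0.072     ]
label [[ 0.6148143  -0.18601373  0.072     ]] ((394.0924377441406, 184.1011505126953), (21.364036560058594, 28.58675193786621), 81.25383758544922)
```

View pics/v5.png

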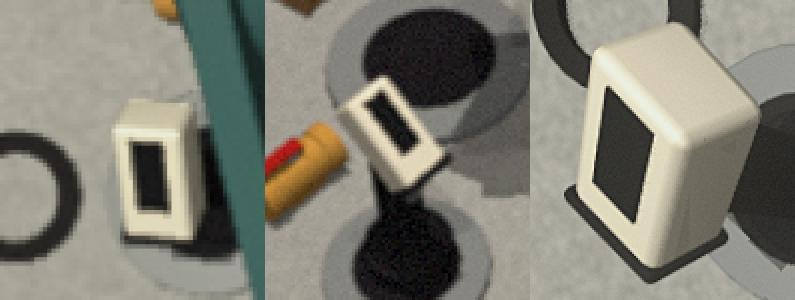

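```bash
cat >> m3.py <<'E'
print('---')
D={'t':((184.5,230.5),15.7,83.7),'s':((242.1,300.4),20,52.4),'w':((56.2,77.2),63.6,98.1)}
R_={}
for k in(-.5,0,.5):
    L=[(S[n],[np.array(c)+k*l*np.array([np.cos(np.radians(a)),np.sin(np.radians(a))])]) for n,(c,l,a) in D.items()]
    R_[k]=tri(L);print(k,R_[k])
d=R_[.5][0]-R_[-.5][0];print('axis',d/np.linalg.norm(d),'yaw',np.arctan2(d[1],d[0]),'down',np.degrees(np.arcsin(-d[2]/np.linalg.norm(d))))
print('pad',pt(S['t'],[[198.4,235.2]],.01))
# foot in side0 
t=pickle.load(open('side0.pkl','rb'));print('pad side',pt(t,[[247,350]],.01))
y=np.arctan2(d[1],d[0]);print('scanner origin est',R_[0][0]-np.array([.0116*np.cos(y),.0116*np.sin(y),.1688]))
E
python3 m3.py | sed -n '/---/,$p'
```

```text
---
-0.5 (array([0.49686621, 0.35823232, 0.1978155 ]), [np.float64(0.001), np.float64(0.0031), np.float64(0.004)])
0 (array([0.47753853, 0.35861325, 0.18398197]), [np.float64(0.0006), np.float64(0.0011), np.float64(0.0006)])
0.5 (array([0.45725315, 0.35843824, 0.17118483]), [np.float64(0.0025), np.float64(0.002), np.float64(0.0043)])
axis [-0.82989009  0.00431402 -0.55791023] yaw 3.1363943930389055 down 33.91139913790762
pad [[0.47747555 0.3663722  0.01      ]]
pad side [[0.47305001 0.3720343  0.01      ]]
scanner origin est [0.48913837 0.35855296 0.01518197]
```

Display triangulation residuals are within 4 mm. The scanner origin is at about (0.483, 0.3585) with yaw about π, and the pad at about (0.476, 0.368). I'll move above the scanner with the tool yaw near 0.

Emit:
{"name": "step_arm", "arguments": {"plan": [[[-5,30,0,-0.11,100],[-12,62,0,-0.22,100],[-20,95,0,-0.33,100],[-28,130,0,-0.44,100],[-35,163,0,-0.55,100],[-40,190,0,-0.66,100],[-40,199,0,-0.76,100],[-40,199,0,-0.76,100]]]}}

```text
time: 9.72
tool_pos: [0.4824, 0.3591, 0.2958]
ee_rot: [3.141, 0.0, 0.009]
wrist_force: [0.1, -0.1, -0.5]
width: 0.0939
```

Emit:
{"name": "step_arm", "arguments": {"plan": [[[0,0,-20,0,100],[0,0,-45,0,100],[0,0,-60,0,100],[0,0,-60,0,100]]]}}

```text
time: 10.05
tool_pos: [0.4818, 0.3549, 0.232]
ee_rot: [3.137, 0.006, 0.008]
wrist_force: [0.4, -0.2, 0.0]
width: 0.094
```

```bash
python3 - <<'E'
from h import *
o=robot.get_obs();print(o['tool_pos'],o['ee_rot'])
a=snap('wrist','w5.png')['frame'];b=snap('side','s5.png')['frame'][210:390,150:350]
cv2.imwrite('pics/v6.png',np.hstack([cv2.resize(a,(400,300)),cv2.resize(b,(333,300),interpolation=3)])[:,:,::-1])
E
```

```text
[0.48182142 0.35493748 0.23195968] [3.13656824 0.00625707 0.00795204]
```

View pics/v6.png

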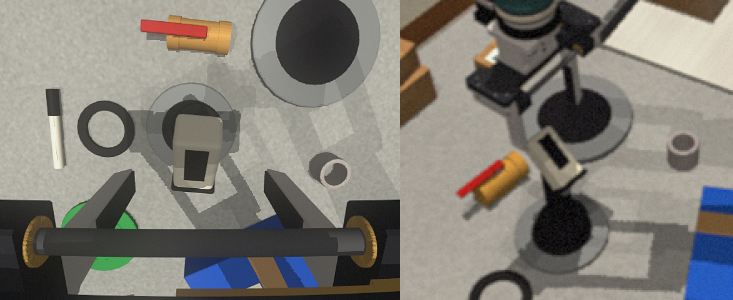

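The head is centred between the fingers and aligned with the jaws. I'll descend 90 mm and grip.

Emit:
{"name": "step_arm", "arguments": {"plan": [[[0,0,-25,0,100],[0,0,-50,0,100],[0,0,-70,0,100],[0,0,-82,0,100],[0,0,-89,0,100],[0,0,-89,0,100],[0,0,-89,0,100]]]}}

```text
time: 10.73
tool_pos: [0.4835, 0.3576, 0.149]
ee_rot: [-3.141, -0.002, 0.006]
wrist_force: [0.7, -0.1, 0.3]
width: 0.0942
```

Emit:
{"name": "step_arm", "arguments": {"plan": [[[0,0,0,0,70],[0,0,0,0,50],[0,0,0,0,20],[0,0,0,0,20],[0,0,0,0,20],[0,0,0,0,20],[0,0,0,0,20],[0,0,0,0,20]]]}}

```text
time: 11.4
tool_pos: [0.4827, 0.3574, 0.1475]
ee_rot: [3.141, 0.0, 0.006]
wrist_force: [-0.4, 1.6, 1.4]
width: 0.0441
```

Emit:
{"name": "step_arm", "arguments": {"plan": [[[0,0,0,0,0],[0,0,0,0,0],[0,0,0,0,0],[0,0,0,0,0]]]}}

```text
time: 11.73
tool_pos: [0.4826, 0.3574, 0.1474]
ee_rot: [3.141, 0.0, 0.006]
wrist_force: [-0.8, -0.9, 0.3]
width: 0.0428
```

Emit:
{"name": "step_arm", "arguments": {"plan": [[[0,0,5,0,0],[0,0,15,0,0],[0,0,30,0,0],[0,0,50,0,0],[0,0,70,0,0],[0,0,90,0,0],[0,0,100,0,0],[0,0,100,0,0]]]}}

```text
time: 12.4
tool_pos: [0.4839, 0.3581, 0.2513]
ee_rot: [-3.138, -0.006, 0.006]
wrist_force: [1.2, 0.1, -3.4]
width: 0.0429
```

The scanner is held: width 42.9 mm and about 3.4 N of weight. I'll carry it to the scan pose on the +y side, turning it by +1.72 rad.

Emit:
{"name": "step_arm", "arguments": {"plan": [[[4,-15,0,0.08,0],[10,-37,0,0.18,0],[17,-62,0,0.29,0],[24,-88,0,0.4,0],[31,-114,0,0.51,0],[38,-140,0,0.62,0],[45,-166,0,0.73,0],[52,-192,0,0.84,0]]]}}

```text
time: 13.07
tool_pos: [0.5342, 0.164, 0.2457]
ee_rot: [-3.14, 0.002, 0.851]
wrist_force: [0.8, -0.2, -2.8]
width: 0.043
```

Emit:
{"name": "step_arm", "arguments": {"plan": [[[7,-26,0,0.11,0],[14,-52,0,0.22,0],[21,-78,0,0.33,0],[28,-104,0,0.44,0],[35,-130,0,0.55,0],[42,-155,0,0.66,0],[48,-176,0,0.77,0],[52,-188,0,0.88,0]]]}}

```text
time: 13.73
tool_pos: [0.5864, -0.0253, 0.2453]
ee_rot: [-3.138, 0.0, 1.729]
wrist_force: [0.3, 0.3, -4.0]
width: 0.0427
```

Emit:
{"name": "step_arm", "arguments": {"plan": [[[0,0,-15,0,0],[0,0,-32,0,0],[0,0,-46,0,0],[0,0,-55,0,0],[0,0,-58,0,0],[0,0,-58,0,0],[0,0,-58,0,0],[0,0,-58,0,0]]]}}

```text
time: 14.4
tool_pos: [0.5873, -0.0225, 0.1907]
ee_rot: [3.139, 0.001, 1.726]
wrist_force: [0.5, 0.3, -2.9]
width: 0.0427
```

```bash
python3 - <<'E'
from h import *
import pickle
o=robot.get_obs();print(o['tool_pos'],o['ee_rot'],o['width'])
w=snap('wrist','w6.png');t=snap('side','s6.png');s=snap('top','t6.png')
a=t['frame'][130:310,230:450];b=s['frame'][120:270,290:490]
cv2.imwrite('pics/v7.png',np.hstack([cv2.resize(a,(400,327),interpolation=3),cv2.resize(b,(400,327),interpolation=3)])[:,:,::-1])
E
```

```text
[ 0.58728967 -0.0225472   0.19072304] [3.13949283e+00 6.55320818e-04 1.72598712e+00] 0.042745609891410276
```

View pics/v7.png

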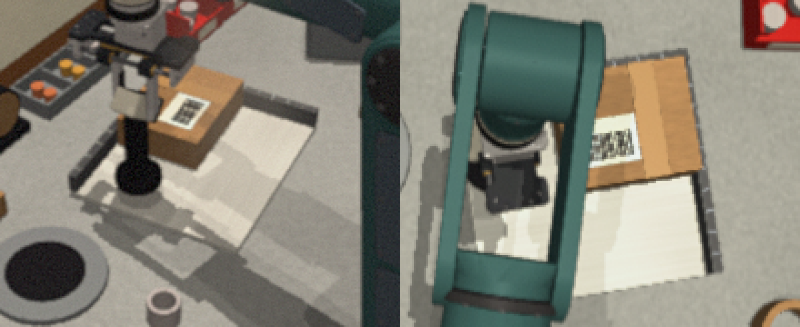

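The scanner hangs upright off the carton's +y side, facing the label, and the carton is still in the corner. I'll hold for 2.7 s.

Emit:
{"name": "step_arm", "arguments": {"plan": [[[0,0,0,0,0],[0,0,0,0,0],[0,0,0,0,0],[0,0,0,0,0],[0,0,0,0,0],[0,0,0,0,0],[0,0,0,0,0],[0,0,0,0,0]]]}}

```text
time: 15.22
tool_pos: [0.5867, -0.0226, 0.1895]
ee_rot: [3.142, -0.0, 1.726]
wrist_force: [-0.1, 0.1, -2.9]
width: 0.0427
```

Emit:
{"name": "step_arm", "arguments": {"plan": [[[0,0,0,0,0],[0,0,0,0,0],[0,0,0,0,0],[0,0,0,0,0],[0,0,0,0,0],[0,0,0,0,0],[0,0,0,0,0],[0,0,0,0,0]]]}}

```text
time: 15.88
tool_pos: [0.5867, -0.0226, 0.1895]
ee_rot: [3.142, -0.0, 1.726]
wrist_force: [-0.6, 0.1, -3.9]
width: 0.0425
```

Emit:
{"name": "step_arm", "arguments": {"plan": [[[0,0,0,0,0],[0,0,0,0,0],[0,0,0,0,0],[0,0,0,0,0],[0,0,0,0,0],[0,0,0,0,0],[0,0,0,0,0],[0,0,0,0,0]]]}}

```text
time: 16.55
tool_pos: [0.5867, -0.0226, 0.1895]
ee_rot: [3.142, 0.0, 1.726]
wrist_force: [0.2, -0.2, -4.0]
width: 0.043
```

Emit:
{"name": "step_arm", "arguments": {"plan": [[[0,0,0,0,0],[0,0,0,0,0],[0,0,0,0,0],[0,0,0,0,0],[0,0,0,0,0],[0,0,0,0,0],[0,0,0,0,0],[0,0,0,0,0]]]}}

```text
time: 17.22
tool_pos: [0.5867, -0.0226, 0.1895]
ee_rot: [3.141, 0.0, 1.726]
wrist_force: [-0.3, 0.8, -3.5]
width: 0.0427
```

```bash
python3 - <<'E'
from h import *
import pickle
o=robot.get_obs();print(o['tool_pos'],o['ee_rot'],o['width'])
# carton label + geometry with the measured tool
p=o['tool_pos'];y=o['ee_rot'][2]+np.pi
for L in ([.6125,-.183,.072],[.6148,-.186,.072]):
    org=p-[0,0,.1375];f=np.array([np.cos(y),np.sin(y),0]);w=org+.0345*f+[0,0,.126]
    c,s_=np.cos(np.radians(40)),np.sin(np.radians(40));X=c*f-s_*np.array([0,0,1]);Y=np.array([-f[1],f[0],0]);Z=np.cross(X,Y);d=np.array(L)-w
    print([round(float(d@a),4) for a in(X,Y,Z)])
s=snap('side','s7.png')
# handle verticality: dark mask moments over handle rows vs projected vertical
K=s['camera_matrix'];M,og=att(s)
def proj(P):
    q=M.T@(np.array(P)-og);return cv2.projectPoints(q.reshape(1,3),np.zeros(3),np.zeros(3),np.array(K),np.array([s['k1'],0,0,0.]))[0].ravel()
for z in(0,.01,.02,.06,.1,.126): print(z,proj(org+[0,0,z]).round(1))
k=cv2.inRange(s['frame'],(0,0,0),(45,45,45))
for v in range(190,240,4):
    u=np.nonzero(k[v,280:340])[0]+280;print(v,u.min() if len(u) else 0,u.max() if len(u) else 0,len(u))
E
```

```text
[ 0.58672679 -0.02256396  0.18951009] [3.14149094e+00 1.80458168e-05 1.72580310e+00] 0.04272717568855443
[0.1662, 0.0007, 0.0011]
[0.1687, 0.0025, 0.0032]
0 [306.  229.3]
0.01 [305.9 226.8]
0.02 [305.8 224.2]
0.06 [305.4 213.7]
0.1 [305.  202.9]
0.126 [304.7 195.6]
190 0 0 0
194 0 0 0
198 298 310 13
202 299 311 13
206 290 311 17
210 287 311 18
214 284 311 17
218 280 311 17
222 280 316 23
226 295 317 23
230 295 317 23
234 297 315 19
238 0 0 0
```

The scan estimate is 167 mm off the label with lateral errors of about 3 mm, and the handle is vertical in the side view (centre column 305, expected 305). I'll carry it back along the reversed path.

Emit:
{"name": "step_arm", "arguments": {"plan": [[[0,0,15,0,0],[0,0,40,0,0],[0,0,58,0,0],[-7,24,58,-0.1,0],[-14,50,58,-0.21,0],[-21,76,58,-0.32,0],[-28,102,58,-0.43,0],[-35,128,58,-0.54,0]]]}}

```text
time: 17.93
tool_pos: [0.5513, 0.1065, 0.2477]
ee_rot: [3.141, -0.0, 1.18]
wrist_force: [1.1, 0.3, -3.5]
width: 0.0419
```

Emit:
{"name": "step_arm", "arguments": {"plan": [[[-7,26,0,-0.11,0],[-14,52,0,-0.22,0],[-21,78,0,-0.33,0],[-28,104,0,-0.44,0],[-35,130,0,-0.55,0],[-42,156,0,-0.66,0],[-49,182,0,-0.77,0],[-56,205,0,-0.88,0]]]}}

```text
time: 18.6
tool_pos: [0.4951, 0.3121, 0.2475]
ee_rot: [-3.141, -0.0, 0.301]
wrist_force: [0.9, 0.1, -2.9]
width: 0.0416
```

Emit:
{"name": "step_arm", "arguments": {"plan": [[[-7,24,0,-0.11,0],[-12,42,0,-0.22,0],[-13,47,0,-0.3,0],[-13,47,-20,-0.3,0],[-13,47,-45,-0.3,0],[-13,47,-65,-0.3,0],[-13,47,-78,-0.3,0],[-13,47,-85,-0.3,0]]]}}

```text
time: 19.27
tool_pos: [0.4815, 0.3568, 0.1595]
ee_rot: [3.139, 0.004, 0.006]
wrist_force: [-0.4, -0.2, -3.7]
width: 0.0419
```

Emit:
{"name": "step_arm", "arguments": {"plan": [[[0,0,0,0,0],[0,0,0,0,0],[0,0,0,0,0],[0,0,0,0,0]]]}}

```text
time: 19.6
tool_pos: [0.4835, 0.3579, 0.1644]
ee_rot: [-3.14, -0.003, 0.006]
wrist_force: [0.6, -1.6, -3.4]
width: 0.0419
```

Emit:
{"name": "step_arm", "arguments": {"plan": [[[0,0,-5,0,0],[0,0,-10,0,0],[0,0,-13,0,0],[0,0,-13,0,0],[0,0,-14,0,0],[0,0,-15,0,0],[0,0,-15,0,0]]]}}

```text
time: 20.18
tool_pos: [0.4827, 0.3574, 0.1482]
ee_rot: [3.142, -0.0, 0.006]
wrist_force: [-0.7, 0.1, -0.6]
width: 0.0418
```

Emit:
{"name": "step_arm", "arguments": {"plan": [[[0,0,-1,0,0],[0,0,-2,0,0],[0,0,-2,0,0],[0,0,-2,0,0]]]}}

```text
time: 20.52
tool_pos: [0.4827, 0.3574, 0.1482]
ee_rot: [-3.141, -0.001, 0.006]
wrist_force: [-3.1, -1.6, 6.2]
width: 0.0417
```

The foot has landed: the weight is gone and the force now pushes up by 6 N. I'll ease off slightly, open, and lift.

Emit:
{"name": "step_arm", "arguments": {"plan": [[[0,0,1,0,0],[0,0,1,0,0],[0,0,1,0,50],[0,0,1,0,70],[0,0,1,0,100],[0,0,1,0,100],[0,0,1,0,100],[0,0,1,0,100]]]}}

```text
time: 21.18
tool_pos: [0.4828, 0.3574, 0.1462]
ee_rot: [3.141, 0.0, 0.006]
wrist_force: [0.3, 0.6, -0.3]
width: 0.0768
```

Emit:
{"name": "step_arm", "arguments": {"plan": [[[0,0,0,0,100],[0,0,5,0,100],[0,0,20,0,100],[0,0,40,0,100],[0,0,65,0,100],[0,0,95,0,100],[0,0,125,0,100],[0,0,145,0,100]]]}}

```text
time: 21.85
tool_pos: [0.4832, 0.3577, 0.2956]
ee_rot: [-3.139, -0.004, 0.006]
wrist_force: [-0.2, -0.4, 0.2]
width: 0.0942
```

Emit:
{"name": "step_arm", "arguments": {"plan": [[[-20,-20,10,0,100],[-40,-50,10,0,100],[-60,-80,10,0,100],[-80,-110,10,0,100],[-95,-135,10,0,100],[-100,-150,10,0,100],[-100,-150,10,0,100],[-100,-150,10,0,100]]]}}

```text
time: 22.52
tool_pos: [0.3828, 0.2073, 0.3024]
ee_rot: [-3.14, -0.002, 0.005]
wrist_force: [0.3, -0.1, -0.4]
width: 0.0941
```

```bash
python3 m2.py; python3 - <<'E'
import pickle
from h import *
s=pickle.load(open('t4.pkl','rb'));t=pickle.load(open('s4.pkl','rb'))
cv2.imwrite('pics/v8.png',np.hstack([cv2.resize(s['frame'][120:300,100:460],(500,250)),cv2.resize(t['frame'][260:400,180:330],(268,250),interpolation=3)])[:,:,::-1])
E
python3 m3.py | grep -E 'carton|label|^[ts] blk'
```

```text
[0.38281001 0.20728138 0.30243661] [-3.14040108e+00 -2.14224910e-03  4.55356377e-03]
t blk [187.  239.5] [39. 62.] 90.0 431.5
t blk [230.  245.9] [31.8 11.8] 53.1 165.5
t blk [159.  235.5] [29. 18.] 90.0 159.5
t blk [185. 232.] [15.2  6.5] 79.7 80.5
s blk [254.5 279. ] [32. 43.] 90.0 1011.5
s blk [246.5 335. ] [35. 48.] 0.0 1005.0
s blk [243.4 300.6] [20.2  6.5] 49.4 111.0
carton [[0.6971, -0.0997, 0.072], [0.7317, -0.2977, 0.072], [0.5757, -0.3184, 0.072], [0.5435, -0.1224, 0.072]] [ 0.63698658 -0.20955096  0.072     ]
label [[ 0.61471752 -0.18602016  0.072     ]] ((394.09539794921875, 184.13571166992188), (21.361024856567383, 28.62970733642578), 81.46923065185547)
```

View pics/v8.png

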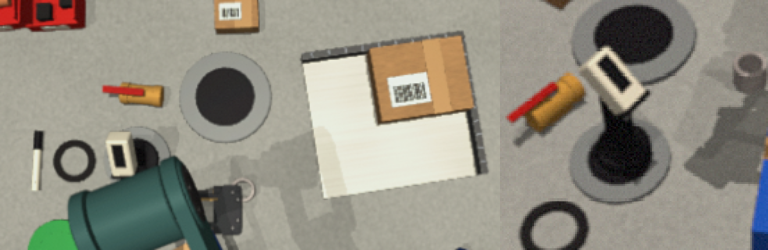

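The scanner stands upright on the pad, with its display within 1-2 px of where it was. The carton has not moved, and neither have the bystanders I can see. I'm handing in.

```bash
python3 -c "
from bench import robot
print(robot.close_job(), robot.get_obs()['time'])"
```

```text
the job is handed in; nothing more can be done
the job is handed in; nothing more can be done
```

The job is done and handed in at about 23 s of the 72 s allowed; it reports no verdict.

- **Carton:** I pushed it with the open fingers onto the far fence (10 N at contact), then onto the right fence (12 N). In the last picture its centre is at (0.637, -0.2095). That is within about 2 mm of the home position I worked out, and unchanged since the scan. I did not measure the fence gaps directly; they rest on the contact forces and the top view.
- **Scan:** I held the scanner still for about 2.7 s. The window was an estimated 167 mm from the label, about 3 mm off its middle, 50° from the normal. This comes from the measured tool pose and two slightly different label estimates. The side view showed the handle vertical.
- **Scanner on its pad:** I set it down gently (about 6 N). It stands upright within a few millimetres of where it started, roughly 10–12 mm from the pad's centre as I estimated it.
- **Bystanders:** None visibly moved in the last pictures. The arm partly hid the coupling from above, but the side view showed it in place. The tape roll was outside the last crops, so I did not check it.

One disagreement: the label's measured position differed by about 4 mm from the one computed from the carton pose. I aimed between the two, well inside the 22 mm tolerance.

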